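# Raise the fume cabinet sash to its working-height marker

### The arm

A 6-joint arm with a two-finger parallel gripper is mounted at the origin on a cart in front of the work surface, level with it; the furniture and walls round the work are solid. World frame = base frame: x ahead of the robot, y to its left, z up, the work surface at z = 0. Lengths are in m, angles in rad, forces in N, time in s.
With the tool pointing down it reaches from about 0.325 to 0.925 m from the base axis. Payload 3.1 kg.
Tool frame: the origin (TCP) lies midway between the tips of the shut fingers; the grasp point (between the pads) lies 19 mm behind it (robot.grip_point_offset is the distance from the TCP to the grasp point, in m); z points along the fingers, y is the line along which they close (so a half turn about z gives the same grasp; the last joint's range is limited). The gripper opens to 85 mm and grips with 20 to 120 N. Pads are 22 mm wide; open, the fingers measure 114 mm over their backs; the gripper's body (76 mm by 85 mm) begins 54 mm behind the grasp point. The pads swing forward as they close: fully open they stand 13 mm farther back than shut.
Start: joints at [-0.112, 0.217, 1.613, -0, 1.311, -0.112], TCP at [0.625, 0, 0.231] pointing down, gripper open.
Joint ranges: [-2.75, 2.75], [-0.78, 2.1], [0.31, 2.55], [-1.13, 4.27], [0.13, 2.63], [-2.58, 2.58]. Speed limits (rad/s): [2.79, 2.79, 3.14, 3.14, 3.14, 3.14].

### API

Orientations are given as a unit quaternion [x, y, z, w].
In Python, from bench import get_obs, eyes, robot, spotter gives the robot as it stands. The module is installed in compiled form; this text tells all that it offers.
- The arm moves only by the shell command python3 -m crank 'ROWS' [OPENING] [FORCE]. ROWS is text: rows parted by semicolons, each of 6 numbers parted by spaces: the shift along the tool's x, y, z in mm, then the turn, a rotation vector about the tool's x, y, z in degrees. In form: dx dy dz ax ay az; .... A call has 1 to 8 rows; each row shifts and turns the commanded pose from where the row before left it, along the tool's axes as they then stand; what a row does not reach is not made up. A row lasts 1/8 s, in which the tool goes at most 62.5 mm and 10.7 degrees, less where a joint would pass 70% of its speed; a pose out of reach is approached as far as the arm can. A call is refused whole if a number of a shift passes 62.5 or a number of a turn 10.7, either way. A call with a gripper value outside its range is refused whole. OPENING is the finger opening in mm, from 0 to 85.4, set as the call begins (- or left out, the last holds). The fingers move at their own pace and stop on an object; FORCE is the grip in N (left out, the last holds). Time passes only in rows, so rows that do not move let the fingers close. It gives the time, the measured TCP pose, the force, the opening and the grip force at its end, in the units of the state.
- get_obs(): the state, without advancing time (a new reading comes with each control period).
- eyes.camera(name): name is "scene" or "side" or "wrist"; returns a dict with "pixels" (480x640x3 uint8, red, green, blue), "vfov" (degrees; the focal length in pixels is half the picture's height over the tangent of half this angle, whatever the lens; pixels are square), "cx", "cy" (the principal point, pixels), "dist" ([k1, k2, p1, p2, k3] as OpenCV has them; the pictures are not rectified), "origin" and "orientation" of the camera in the world. Camera axes: x right, y down, z forward; pixel columns grow to the right and rows downward; lengths in m; the calibration is good to about 2 mm. A picture is of the moment at which its call begins. There is no depth.
- robot.finish_job(): hands the job in; it is judged then, once.
Trained networks look in the newest picture that a camera, given by its name, has taken for a name from the list of things; names that differ only in an ending like _2 or _b are one class to them, and where a whole thing is asked for, a point or a joint stands for the part that bears it (a point fixed in the world has none). Each returns a list of dicts, best first, with "p" (0 to 1); they miss things now and then, are a little off and sometimes report something else, mostly with a low value. They report only what shows in the picture. A call takes as long as a camera call.
- spotter.boxes_of(name, camera): "location" ([x, y, z] in m, in world coordinates, good to about 4 mm: the middle of the surface that is visible of it).
- spotter.masks_of(name, camera): "region" (480x640 bool, what is visible of it).
The state is a dict: "time": time; "joints": joint angles; "joint_vel": joint speeds; "joint_efforts": joint torques, N m; "ee_pos": TCP position; "tool_rot": TCP orientation; "ft_force": force on the tool from outside, world axes, zero at the start; "wrist_torque": the same for the moment, N m; "width": finger opening in m; "gripper_force": force on a finger pad.
Only numpy, scipy, OpenCV 4.12 (cv2) and the standard library are available. Lean on these libraries where they do the work, as an engineer would, in place of code of your own. Each camera call takes 0.05 s, during which the arm holds its last target. There are 200 camera calls.

### The job

Put the fingertips under the slanted lip of the fume cabinet's sliding window and push the window up until its lower edge is level with the line across the round marker on the front post, not the square marker; it stays where it is left. Only push: do not pinch the lip, and leave the bottle, dish, rock and flask standing where they are. Then take the hand away.

Things in the scene. Friction and masses are not known exactly. Their poses are not given: they have to be found in the camera images.
- cabinet: bench-top fume cabinet, fixed, 220 deep x 300 wide x 490 mm tall, aluminium and clear panes. Origin: centre of its underside. Own +x points to its back (front looks to the robot, yaw within 0.2 rad), z up. Front posts 22 x 22 mm at own y = +140 and -140 mm, front faces at own x = -110 mm. Fixed upper pane behind the window; a counterweight rides outside the +y side.
- sash (a joint): height of the sliding front window in m: 0 = shut, 0.23 = fully up. Its lower edge is 20 mm above the bench at 0, so edge height = 0.02 + value. Counterweighted: it stays where it is left; pushing it takes about 2 to 5 N upward (friction). It slides straight up.
- sash_edge (a point): middle of the window's lower front edge, the edge that is brought level with the mark; lies at own x = -99 mm of the cabinet, own y = 0. Axes like the cabinet's. Window 256 mm wide, 170 mm tall, clear, aluminium frame with a dark steel lower rail.
- lip_mid (a point): middle of the lip's underside, 15 mm in front of and 15 mm above sash_edge. The lip: dark steel strip along the window's lower edge, 180 mm wide, 7 mm thick (4 near its rim), slanting out to the front and up at 45 degrees, 30 mm out and 30 mm up. Fingers pointing forward and down at about 45 degrees lie flat under it. Touching its underside and upper side at once counts as pinching.
- round_mark (a point): centre of the round marker, a black disc of 36 mm diameter, 6 mm thick, with a thin white level line across its middle, on the front face of one of the two front posts (left or right varies); centre 150 to 220 mm above the bench. This point's height is the height to reach. Axes like the cabinet's.
- square_mark (a point): centre of the square marker, a black 32 x 32 mm tile with the same white line on the front face of the other front post, centre 130 to 235 mm above the bench: another height, not for this job.
- dropper_bottle_c (a point): bystander: brown dropper bottle, 33 mm diameter, 102 mm tall, standing loose on the bench in front of the cabinet's left (+y) half; point at its middle height.
- rock_c (a point): bystander: reddish rock, 50 x 48 x 37 mm, loose on the bench in front of the cabinet's right (-y) half; point at half height.
- dish_c (a point): bystander: clear round dish, 63 mm diameter, 15 mm tall, loose on the bench in front of the cabinet, to the right; point at half height.
- flask_c (a point): bystander: small conical flask, 62 mm diameter, 105 mm tall, standing loose inside the cabinet; point at half height.

How it is judged:
On the way:
1. the fingers push up against the underside of the lip (contact force between the fingers and sash_c0 above 0.5 N and z of sash_edge in the frame of round_mark below -0.02 m), for 0.05 s.
At the end, for the whole second after the job is handed in: The window's lower edge is within 8 mm of the height of the round marker's centre and at rest, and the bottle, rock, dish and flask are within 25 mm of where they stood (z of sash_edge in the frame of round_mark between -0.008 and 0.008 m and velocity of joint sash between -0.005 and 0.005 m/s and distance of each of dropper_bottle_c, rock_c, dish_c, flask_c from where it was at the start of the episode below 0.025 m); the robot touches nothing.
It fails at once if the dropper bottle was moved by more than 25 mm, lifted or knocked over (distance of dropper_bottle_c from where it was at the start of the episode above 0.025 m).
It fails at once if the rock was moved by more than 25 mm, lifted or knocked over (distance of rock_c from where it was at the start of the episode above 0.025 m).
It fails at once if the dish was moved by more than 25 mm, lifted or knocked over (distance of dish_c from where it was at the start of the episode above 0.025 m).
It fails at once if the flask was moved by more than 25 mm, lifted or knocked over (distance of flask_c from where it was at the start of the episode above 0.025 m).
It fails at once if the lip was pinched: fingers on its underside and on its upper side at once (contact force between the fingers and sash_c0 above 1 N and contact force between the fingers and sash_c1 above 1 N).
It also fails if it takes over 42 s, if anything falls off the work surface, if the arm or the gripper's body presses on something with over 40 N, if the wrist force passes 120 N, or if a joint passes its speed limit or range.

## Working session

There is one attempt and no reset: what is moved stays moved. The work goes in short steps, Python scripts to look and compute and a shell command to move; the robot and the scene stay as the last step left them, time stands still between calls to the robot, and variables do not carry over. Pictures are saved under pics/ and viewed, at most 10 in all, crops included, and the job is handed in when it is done.

```bash
mkdir -p pics
cat > h.py <<'E'
import numpy as np, cv2
from bench import get_obs, eyes, robot, spotter
from scipy.spatial.transform import Rotation as R
def cam(n):
    c=eyes.camera(n); f=240/np.tan(np.radians(c["vfov"])/2)
    c["K"]=np.array([[f,0,c["cx"]],[0,f,c["cy"]],[0,0,1.]]); c["R"]=R.from_quat(c["orientation"]).as_matrix()
    c["d"]=np.array(c["dist"],float); c["o"]=np.array(c["origin"]); return c
def ray(c,uv):
    p=cv2.undistortPoints(np.array([[uv]],float),c["K"],c["d"])[0,0]
    v=c["R"]@np.array([p[0],p[1],1]); return c["o"],v/np.linalg.norm(v)
def proj(c,P):
    P=np.atleast_2d(np.array(P,float)); rt=c["R"].T
    return cv2.projectPoints(P,cv2.Rodrigues(rt)[0],-rt@c["o"],c["K"],c["d"])[0][:,0]
def tri(rs):
    A=sum(np.eye(3)-np.outer(v,v) for o,v in rs); b=sum((np.eye(3)-np.outer(v,v))@o for o,v in rs)
    return np.linalg.solve(A,b)
def save(c,n): cv2.imwrite("pics/"+n,c["pixels"][:,:,::-1])
E
python3 - <<'E'
from h import *
np.set_printoptions(precision=4,suppress=True)
print(get_obs())
for n in("scene","side","wrist"):
    c=cam(n); save(c,n+".png"); print(n,c["o"],c["R"][:,2],c["vfov"])
    for t in("round_mark","square_mark","sash_edge","lip_mid","sash","cabinet","dropper_bottle_c","rock_c","dish_c","flask_c"):
        try:
            for d in spotter.boxes_of(t,n)[:2]: print(t,np.array(d["location"]),round(d["p"],2))
        except Exception as e: print(t,e)
E
```

```text
{'time': 0.0, 'joints': array([-0.1122,  0.2177,  1.6149,  0.    ,  1.3113, -0.1122]), 'joint_vel': array([-0.001 ,  0.0006, -0.0018,  0.0017, -0.    , -0.002 ]), 'joint_efforts': array([ -0.0003, -39.6842, -30.385 ,  -0.0003,   0.0099,   0.    ]), 'ee_pos': array([0.6242, 0.0001, 0.23  ]), 'tool_rot': array([ 0.7071,  0.7071, -0.0007, -0.0009]), 'ft_force': array([-0.5731,  0.8305,  0.0821]), 'wrist_torque': array([ 0.0289, -0.0148,  0.0697]), 'gripper_force': 0.0, 'width': 0.08555727851755467}
scene [-0.1583 -0.8698  0.9174] [ 0.5924  0.5336 -0.6036] 44.69609516059933
round_mark [ 0.5474 -0.1543  0.2143] 0.57
square_mark [ 0.573  -0.4382  0.2096] 0.77
sash_edge [ 0.5836 -0.2997  0.1489] 0.82
lip_mid [ 0.5779 -0.3005  0.1535] 0.92
lip_mid [ 0.5472 -0.1573  0.2129] 0.47
sash [ 0.5807 -0.2974  0.1492] 0.91
cabinet [ 0.5901 -0.3249  0.3074] 0.84
dropper_bottle_c [ 0.4828 -0.1592  0.0488] 0.66
rock_c [ 0.5174 -0.4879  0.0275] 0.95
dish_c [ 0.4194 -0.4534  0.0163] 0.7
side [0.1499 0.5376 0.5103] [ 0.4735 -0.7978 -0.3732] 47.03543481612522
round_mark [ 0.5512 -0.1496  0.22  ] 0.62
square_mark [ 0.4847 -0.1439  0.0474] 0.21
sash_edge [ 0.5816 -0.2913  0.1425] 0.76
lip_mid [ 0.5806 -0.2898  0.1447] 0.76
sash [ 0.5781 -0.2828  0.1393] 0.91
sash [ 0.5976 -0.1502  0.2319] 0.6
cabinet [ 0.6001 -0.1509  0.23  ] 0.86
dropper_bottle_c [ 0.4823 -0.1434  0.0453] 0.77
rock_c [ 0.5285 -0.4702  0.0251] 0.55
dish_c [ 0.4251 -0.4384  0.0128] 0.83
flask_c [ 0.4835 -0.1459  0.0459] 0.45
flask_c [ 0.5672 -0.4252  0.2136] 0.29
wrist [0.6252 0.0674 0.3739] [-0.0001 -0.2681 -0.9634] 58.44615722950437
sash [ 0.6537 -0.1428  0.0763] 0.42
cabinet [ 0.6525 -0.1446  0.0775] 0.92
dropper_bottle_c [ 0.506  -0.1498  0.0334] 0.54
```

View pics/scene.png

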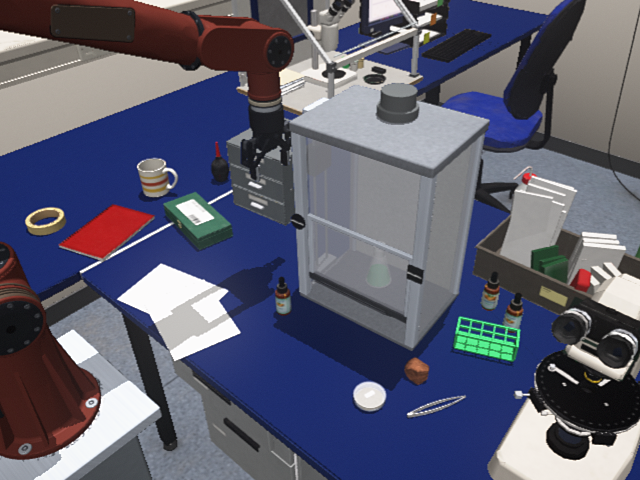

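View pics/side.png

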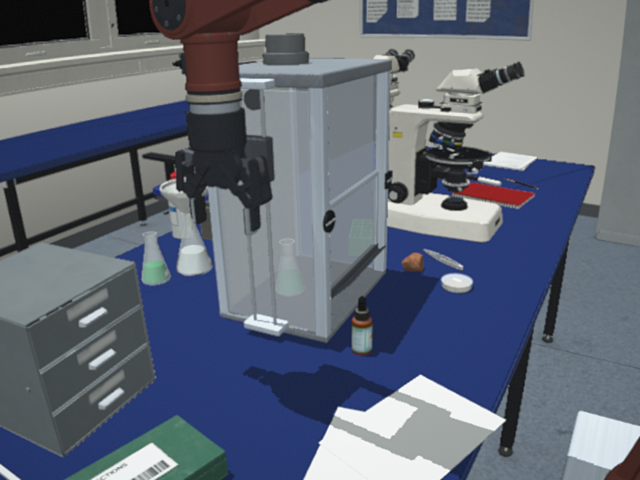

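The round marker is on the left post: scene (298,221), side (329,221). The square one is on the right post, at (415,272) in scene. The lip runs from about (311,278) to (410,318) in scene. Next I'll zoom in.

```bash
python3 - <<'E'
import cv2,numpy as np
a=cv2.imread("pics/scene.png")[190:350,270:450]; b=cv2.imread("pics/side.png")[160:340,300:410]
a=cv2.resize(a,None,fx=2.6,fy=2.6,interpolation=2); b=cv2.resize(b,None,fx=3.2,fy=3.2,interpolation=2)
H=max(a.shape[0],b.shape[0]); o=np.zeros((H,a.shape[1]+b.shape[1]-0,3),np.uint8)
a=a[:H];o[:a.shape[0],:a.shape[1]]=a;o[:b.shape[0],a.shape[1]:]=b
print(o.shape,a.shape); cv2.imwrite("pics/crop1.png",o[:600,:830])
E
python3 - <<'E'
from h import *
np.set_printoptions(precision=4,suppress=True)
C={n:cam(n) for n in("scene","side")}
for t in("round_mark","square_mark","lip_mid","dropper_bottle_c","rock_c","dish_c","flask_c"):
    rs=[]
    for n,c in C.items():
        for d in spotter.masks_of(t,n)[:2]:
            v,u=np.nonzero(d["region"]); print(t,n,round(d["p"],2),len(u),u.min(),u.max(),v.min(),v.max(),u.mean().round(1),v.mean().round(1))
        try:
            d=spotter.masks_of(t,n)[0]; v,u=np.nonzero(d["region"]); rs.append(ray(c,(u.mean(),v.mean())))
        except IndexError: pass
    if len(rs)==2: print("   ",tri(rs))
print(tri([ray(C["scene"],(298,221.5)),ray(C["side"],(329,221.5))]))
print(tri([ray(C["scene"],(415,272)),ray(C["side"],(388.5,181))]))
E
```

```text
(576, 820, 3) (416, 468, 3)
round_mark scene 0.53 154 291 304 214 228 297.3 221.2
round_mark side 0.59 238 323 334 210 232 328.5 221.0
    [ 0.5498 -0.1549  0.2161]
square_mark scene 0.52 241 406 422 265 283 414.0 273.9
lip_mid scene 0.67 6849 307 411 214 321 358.4 267.0
lip_mid scene 0.17 476 275 290 277 315 282.1 297.6
lip_mid side 0.69 4496 329 384 170 297 354.0 231.5
    [ 0.5795 -0.2959  0.1462]
dropper_bottle_c scene 0.86 498 275 291 277 315 282.3 297.6
dropper_bottle_c side 0.7 929 352 372 297 354 361.6 329.6
dropper_bottle_c side 0.63 4479 329 383 170 297 353.7 231.4
    [ 0.4911 -0.154   0.0394]
rock_c scene 0.64 489 404 428 358 384 415.9 370.7
rock_c side 0.8 348 402 423 252 270 413.4 262.0
    [ 0.5311 -0.4863  0.0161]
dish_c scene 0.75 740 353 384 382 410 368.6 396.1
dish_c scene 0.42 6944 307 412 214 322 358.7 267.3
dish_c side 0.76 514 441 471 273 293 455.6 282.9
    [ 0.4255 -0.4499  0.0073]
[ 0.5501 -0.1562  0.2152]
[ 0.5747 -0.4333  0.2084]
```

View pics/crop1.png

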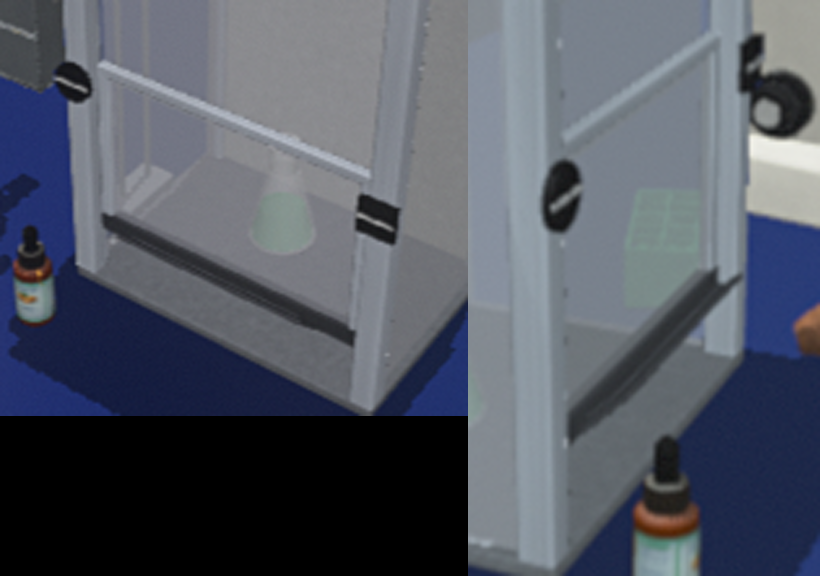

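```bash
python3 - <<'E'
from h import *
np.set_printoptions(precision=1,suppress=True)
A=np.array([.55,-.1556]);B=np.array([.5747,-.4333]);e=(A-B)/np.linalg.norm(A-B);ex=np.array([e[1],-e[0]])
print(np.degrees(np.arctan2(ex[1],ex[0]))); M=(A+B)/2; O=M+.116*ex
def w(x,y,z): return [*(O+x*ex+y*e),z]
print("O",O.round(4).tolist(), "edge",(O-.099*ex).round(4).tolist())
for n in("scene","side"):
    c=cam(n)
    print(n,"bottom post L/R front",proj(c,[w(-.11,.151,0),w(-.11,-.151,0)]).tolist())
    for z in(.05,.06,.07,.08,.09): print(z,proj(c,[w(-.099,.128,z),w(-.099,-.128,z),w(-.099,.128,z+.17),w(-.099,-.128,z+.17)]).round(1).tolist())
E
python3 -m crank '0 -60 0 0 0 0;0 -60 0 0 0 0;0 -60 0 0 0 0;0 -45 0 0 0 10;0 0 0 0 0 10;0 0 0 0 0 10;0 0 0 0 0 10;0 0 0 0 0 10' 0 20
```

```text
5.082792146662582
O [0.6779, -0.2842] edge [0.5793, -0.2929]
scene bottom post L/R front [[299.1577964956825, 294.3485701388696], [412.53294604249027, 350.99180292418885]]
0.05 [[309.2, 279.3], [407.3, 326.3], [306.9, 217.8], [413.8, 262.3]]
0.06 [[309.1, 276.0], [407.7, 322.8], [306.7, 213.9], [414.2, 258.2]]
0.07 [[308.9, 272.6], [408.0, 319.3], [306.5, 209.9], [414.6, 254.0]]
0.08 [[308.8, 269.2], [408.4, 315.8], [306.4, 205.9], [415.1, 249.8]]
0.09 [[308.7, 265.7], [408.7, 312.2], [306.2, 201.9], [415.5, 245.5]]
side bottom post L/R front [[324.4415116600063, 342.8734252428004], [383.9997169968298, 271.7804637655263]]
0.05 [[323.8, 309.5], [375.9, 253.6], [321.7, 214.7], [377.2, 174.3]]
0.06 [[323.6, 304.3], [376.0, 249.1], [321.6, 208.7], [377.3, 169.4]]
0.07 [[323.5, 299.1], [376.1, 244.7], [321.5, 202.6], [377.4, 164.4]]
0.08 [[323.4, 293.8], [376.1, 240.2], [321.3, 196.5], [377.4, 159.4]]
0.09 [[323.3, 288.5], [376.2, 235.7], [321.2, 190.3], [377.5, 154.4]]
time: 4.25
ee_pos: [0.4, 0.0, 0.2316]
tool_rot: [0.941, 0.339, 0.0, 0.0]
ft_force: [0.4, 0.3, -0.1]
width: -0.0003
gripper_force: 0.0
```

The lower edge is now at about z = 0.058, and the round mark is at about 0.2155. The cabinet's yaw is about 5°. I'm finishing the turn and crossing over in front of the lip.

```bash
python3 -m crank '0 0 0 0 0 10;0 0 0 0 0 10;0 0 0 0 0 10;0 0 0 0 0 5;0 60 0 0 0 0;0 60 0 0 0 0;0 60 0 0 0 0;0 60 0 0 0 0' 
python3 -m crank '0 60 0 0 0 0;0 0 0 0 9 0;0 0 0 0 9 0;0 0 0 0 9 0;0 0 0 0 9 0;0 0 0 0 9 0;0 0 0 0 0 0'
python3 - <<'E'
from h import *
np.set_printoptions(precision=4,suppress=True)
o=get_obs(); Rm=R.from_quat(o["tool_rot"]).as_matrix(); print(o["time"],o["ee_pos"],o["joints"]);print(Rm)
ex=np.array([.9961,.0886,0]);lip=np.array([.5643,-.2942,.073]);n=Rm[:,0];z=Rm[:,2]
for t in(lip-27*1e-3*n-.06*z, lip-.027*n+.005*z): print(t,(Rm.T@(t-o["ee_pos"])*1e3).round(0))
c=cam("wrist");save(c,"w2.png");print(proj(c,[lip,lip+[0,.09,0],lip-[0,.09,0]]))
c=cam("scene");save(c,"s2.png")
E
```

```text
time: 5.25
ee_pos: [0.421, -0.2411, 0.2317]
tool_rot: [0.999, 0.044, 0.001, 0.0]
ft_force: [1.2, -0.5, 1.2]
width: -0.0001
gripper_force: 0.0
time: 6.12
ee_pos: [0.4241, -0.2981, 0.2287]
tool_rot: [0.924, 0.038, 0.381, -0.018]
ft_force: [0.6, 0.0, 0.0]
width: -0.0005
gripper_force: 0.0
6.125 [ 0.4241 -0.2981  0.2287] [-1.1705 -0.2336  2.2419  0.8837  1.0515 -0.1106]
[[ 0.7069  0.0836  0.7024]
 [ 0.0559 -0.9965  0.0624]
 [ 0.7051 -0.0049 -0.709 ]]
[ 0.5031 -0.2995  0.0965] [-37.   9. 149.]
[ 0.5487 -0.2954  0.0504] [-37.   9. 214.]
[[325.9666 219.4069]
 [220.5942 212.2904]
 [433.4923 226.907 ]]
```

View pics/w2.png

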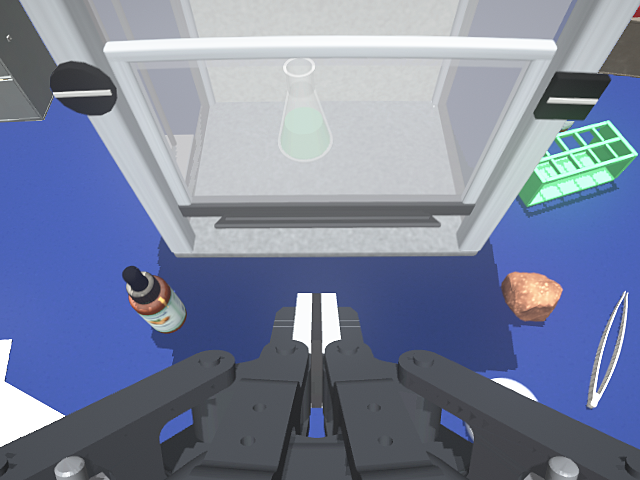

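View pics/s2.png

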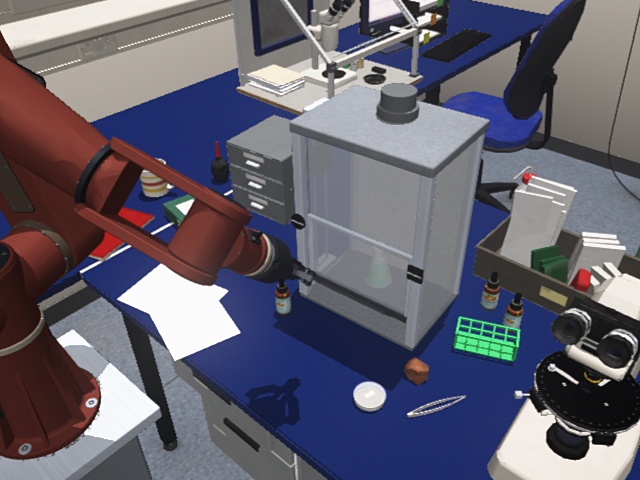

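The lip shows in the wrist view from (217,222) to (440,224), with its middle at (328,222). I predicted (326,219), so the estimate holds. The bottle, rock and dish are clear of the hand. I'm going in under the lip, parallel to it.

```bash
python3 -m crank '-37 9 0 0 0 0;0 0 50 0 0 0;0 0 50 0 0 0;0 0 49 0 0 0;0 0 30 0 0 0;0 0 30 0 0 0;0 0 5 0 0 0;0 0 0 0 0 0'
python3 - <<'E'
from h import *
np.set_printoptions(precision=4,suppress=True)
o=get_obs(); print(o["ee_pos"],o["ft_force"])
c=cam("side");save(c,"s3.png")
a=c["pixels"][130:370,220:460,::-1];cv2.imwrite("pics/s3c.png",cv2.resize(a,None,fx=2.5,fy=2.5,interpolation=2))
E
```

```text
time: 7.22
ee_pos: [0.5528, -0.2969, 0.0546]
tool_rot: [0.923, 0.041, 0.383, -0.017]
ft_force: [-0.5, -0.7, -0.2]
width: 0.0003
gripper_force: 0.0
[ 0.5528 -0.2969  0.0546] [-0.5281 -0.7447 -0.2462]
```

View pics/s3c.png

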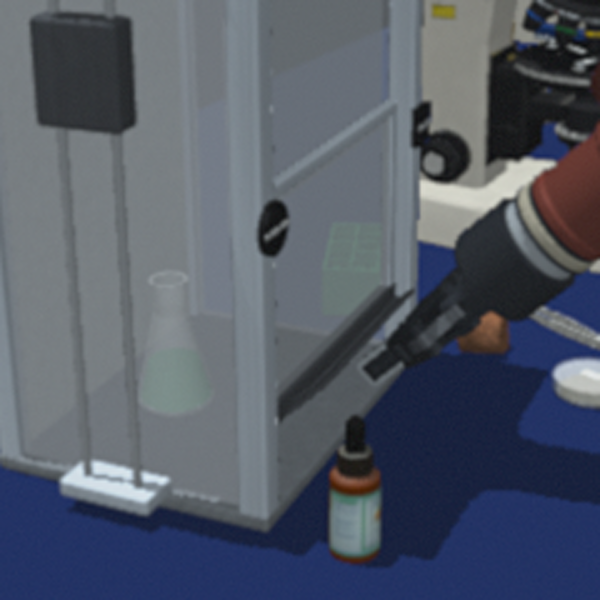

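The closed fingers are under the lip, parallel to it, with a small gap. I'm pushing up.

```bash
python3 -m crank '5 0 -3 0 0 0;5 0 -3 0 0 0;4 0 -4 0 0 0;4 0 -4 0 0 0;4 0 -4 0 0 0'
python3 -m crank '5 0 -5 0 0 0;5 0 -5 0 0 0;5 0 -5 0 0 0;5 0 -5 0 0 0'
python3 - <<'E'
from h import *
np.set_printoptions(precision=4,suppress=True)
o=get_obs(); print(o["ee_pos"],o["ft_force"])
for n in("scene","side","wrist"):
    c=cam(n);save(c,n+"4.png")
    for t in ("lip_mid","round_mark"):
        for d in spotter.boxes_of(t,n)[:1]: print(n,t,np.array(d["location"]))
E
```

```text
time: 7.9
ee_pos: [0.5535, -0.2969, 0.0817]
tool_rot: [0.923, 0.04, 0.381, -0.016]
ft_force: [-3.2, -3.0, -3.8]
width: -0.0003
gripper_force: 2.9
time: 8.4
ee_pos: [0.5535, -0.2968, 0.11]
tool_rot: [0.923, 0.04, 0.381, -0.016]
ft_force: [-4.3, -2.9, -4.1]
width: 0.0002
gripper_force: 3.2
[ 0.5535 -0.2968  0.11  ] [-4.2706 -2.9395 -4.0769]
scene lip_mid [ 0.5821 -0.3069  0.208 ]
scene round_mark [ 0.5468 -0.1537  0.2158]
side lip_mid [ 0.5811 -0.2911  0.1943]
side round_mark [ 0.5497 -0.1528  0.2197]
wrist lip_mid [ 0.5782 -0.2946  0.1735]
wrist round_mark [ 0.5782 -0.2925  0.1706]
```

View pics/wrist4.png

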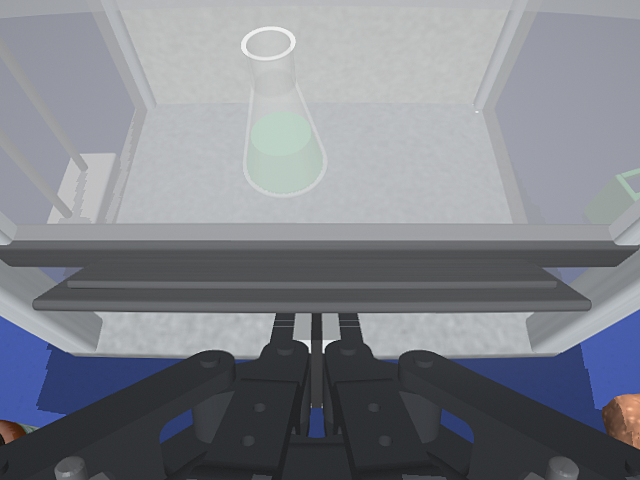

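The fingertips are under the middle of the lip, whose rim is at v≈305, and they push with about 4–5 N. Nothing is on the upper side. I'm continuing upward.

```bash
python3 -m crank '7 0 -7 0 0 0;7 0 -7 0 0 0;7 0 -7 0 0 0;7 0 -7 0 0 0;7 0 -7 0 0 0;7 0 -7 0 0 0;7 0 -7 0 0 0;7 0 -7 0 0 0'
python3 -m crank '0 0 0 0 0 0'
python3 - <<'E'
from h import *
np.set_printoptions(precision=4,suppress=True)
o=get_obs(); print(o["ee_pos"],o["ft_force"])
ims=[]
for n,(u,v) in(("scene",(280,140)),("side",(300,100))):
    c=cam(n);save(c,n+"5.png")
    a=c["pixels"][v:v+200,u:u+160,::-1]; ims.append(cv2.resize(a,None,fx=2.5,fy=2.5,interpolation=2))
cv2.imwrite("pics/c5.png",np.hstack(ims))
E
```

```text
time: 9.85
ee_pos: [0.5534, -0.2959, 0.1893]
tool_rot: [0.923, 0.041, 0.381, -0.017]
ft_force: [-6.1, -1.8, -3.7]
width: 0.0002
gripper_force: 3.4
time: 9.98
ee_pos: [0.5541, -0.2962, 0.1909]
tool_rot: [0.923, 0.041, 0.382, -0.017]
ft_force: [-5.2, -1.2, -1.3]
width: 0.0001
gripper_force: 2.3
[ 0.5541 -0.2962  0.1909] [-5.1584 -1.1543 -1.2697]
```

View pics/c5.png

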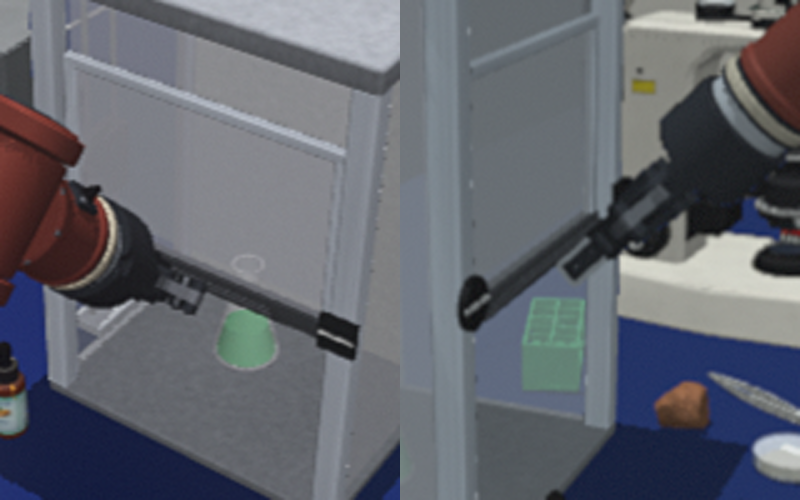

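```bash
cat > m.py <<'E'
from h import *
import sys
O=np.array([.6779,-.2842]);ex=np.array([.9961,.0886]);N=np.array([*ex,0])
def zp(c,uv,x=-.099):
    o,v=ray(c,uv); P0=np.array([*(O+x*ex),0]); t=N@(P0-o)/(N@v); return (o+t*v)[2],(o+t*v)[:2]@np.array([-ex[1],ex[0]])-O@np.array([-ex[1],ex[0]])
def meas(c,img,cols,zlo,zhi,sign,own):
    out=[]; g=cv2.GaussianBlur(cv2.cvtColor(img,cv2.COLOR_BGR2GRAY).astype(np.float32),(0,0),.8)
    d=np.gradient(g,axis=0)*sign
    for u in cols:
        vs=[v for v in range(60,400) if zlo<zp(c,(u,v))[0]<zhi]
        col=d[vs,u]; i=int(np.argmax(col)); v=vs[i]
        if 0<i<len(vs)-1:
            a,b,e=col[i-1:i+2]; v+= .5*(a-e)/(a-2*b+e)
        out.append(zp(c,(u,v))[0])
    return np.median(out),np.std(out)
if __name__=="__main__":
    for n,cols in(("scene",range(372,402,3)),("side",range(338,366,3))):
        c=cam(n)
        if sys.argv[2]=="new": save(c,n+sys.argv[1]+".png")
        for k,e in(("",.058),(sys.argv[1],float(sys.argv[3]))):
            im=cv2.imread(f"pics/{n}{k}.png")
            print(n,k or 0,"top-.17 %.4f (%.4f)"%tuple(np.array(meas(c,im,cols,e+.145,e+.195,1,0))-[.17,0]),"bottom %.4f (%.4f)"%meas(c,im,cols,e-.02,e+.02,1,0))
E
python3 m.py 5 old .181
```

```text
scene 0 top-.17 0.0654 (0.0009) bottom 0.0535 (0.0019)
scene 5 top-.17 0.1901 (0.0004) bottom 0.1815 (0.0006)
side 0 top-.17 0.0639 (0.0002) bottom 0.0445 (0.0028)
side 5 top-.17 0.1884 (0.0001) bottom 0.1805 (0.0008)
```

The two views agree: the edge is at about 0.181, and the model of the finger under the lip gives the same. That leaves about 34 mm, so I'll go 25 mm and re-measure.

```bash
python3 -m crank '6 0 -6 0 0 0;6 0 -6 0 0 0;6 0 -6 0 0 0;0 0 0 0 0 0'
python3 m.py 6 new .206
python3 - <<'E'
from m import *
for n,uv in(("scene",(297.6,221.3)),("side",(328.8,221.2))):
    c=cam(n); print(n,zp(c,uv,-.116))
    im=cv2.imread(f"pics/{n}.png");u,v=map(int,uv)
    g=cv2.cvtColor(im,cv2.COLOR_BGR2GRAY)[v-9:v+10,u-9:u+10].astype(float)
    yy,xx=np.mgrid[v-9:v+10,u-9:u+10]
    H=(np.abs(xx-u)<4)&(np.abs(yy-v)<5); w=np.clip(g-60,0,None)*H
    print("line",(w*xx).sum()/w.sum(),(w*yy).sum()/w.sum(), zp(c,((w*xx).sum()/w.sum(),(w*yy).sum()/w.sum()),-.116))
E
```

```text
time: 10.68
ee_pos: [0.5543, -0.2959, 0.2164]
tool_rot: [0.923, 0.041, 0.382, -0.017]
ft_force: [-5.9, 0.3, -1.3]
width: 0.0
gripper_force: 2.5
scene 0 top-.17 0.0654 (0.0009) bottom 0.0535 (0.0019)
scene 6 top-.17 0.2158 (0.0005) bottom 0.2075 (0.0005)
side 0 top-.17 0.0639 (0.0002) bottom 0.0445 (0.0028)
side 6 top-.17 0.2141 (0.0001) bottom 0.2068 (0.0012)
scene (np.float64(0.21618447968060484), np.float64(0.13955160252404483))
line 296.89807162534436 221.95454545454547 (np.float64(0.21369236918244616), np.float64(0.1415668014428026))
side (np.float64(0.21511305374007428), np.float64(0.13865733649055484))
line 328.5987261146497 222.7176220806794 (np.float64(0.2128943751315489), np.float64(0.1394891999608791))
```

```bash
python3 -m crank '2.5 0 -2.5 0 0 0;2.5 0 -2.5 0 0 0;0 0 0 0 0 0'
python3 m.py 7 new .214
python3 - <<'E'
import cv2,numpy as np
a=cv2.imread("pics/scene7.png")[170:310,280:440];b=cv2.imread("pics/side7.png")[160:300,300:420]
cv2.imwrite("pics/c7.png",cv2.resize(np.hstack([a,b]),None,fx=2.8,fy=2.8,interpolation=2))
E
```

```text
time: 11.25
ee_pos: [0.5544, -0.2961, 0.2228]
tool_rot: [0.923, 0.041, 0.382, -0.017]
ft_force: [-6.6, -0.1, -1.3]
width: -0.0003
gripper_force: 2.5
scene 0 top-.17 0.0654 (0.0009) bottom 0.0535 (0.0019)
scene 7 top-.17 0.2388 (0.0000) bottom 0.2140 (0.0005)
side 0 top-.17 0.0639 (0.0002) bottom 0.0445 (0.0028)
side 7 top-.17 0.2205 (0.0001) bottom 0.2135 (0.0011)
```

View pics/c7.png

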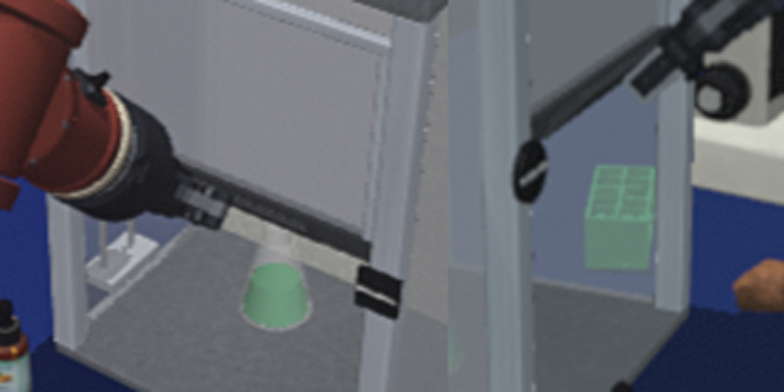

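Edge is about 0.2135 in both views, against a mark at about 0.215. The finger model says 0.213. I'll add 1.5 mm, then back off along the lip's normal and out.

```bash
python3 -m crank '1 0 -1 0 0 0;0 0 0 0 0 0;-10 0 0 0 0 0;-15 0 0 0 0 0;0 0 -40 0 0 0;0 0 -50 0 0 0;0 0 -50 0 0 0;0 0 0 0 0 0'
python3 m.py 8 new .215
python3 - <<'E'
from m import *
ey=np.array([-ex[1],ex[0]]); w=lambda x,y,z:[*(O+x*ex+y*ey),z]
ims=[]
for n,(u0,v0) in(("scene",(270,150)),("side",(290,140))):
    c=cam(n); im=cv2.resize(cv2.imread(f"pics/{n}8.png")[v0:v0+150,u0:u0+150],None,fx=2.6,fy=2.6,interpolation=2)
    for y in(-.11,-.07,-.03,.01,.05,.09):
        p=(proj(c,[w(-.099,y,.215)])[0]-[u0,v0]+.5)*2.6; cv2.circle(im,(int(p[0]),int(p[1])),2,(0,0,255),-1)
    p=(proj(c,[w(-.116,.14,.215)])[0]-[u0,v0]+.5)*2.6; cv2.circle(im,(int(p[0]),int(p[1])),2,(0,255,255),-1)
    ims.append(im)
    for t in("dropper_bottle_c","rock_c","dish_c"):
        for d in spotter.boxes_of(t,n)[:1]: print(t,np.array(d["location"]).round(3))
cv2.imwrite("pics/c8.png",np.hstack(ims))
E
```

```text
time: 12.35
ee_pos: [0.4384, -0.3102, 0.3107]
tool_rot: [0.922, 0.04, 0.385, -0.012]
ft_force: [0.1, -1.2, -0.1]
width: -0.0001
gripper_force: 0.0
scene 0 top-.17 0.0654 (0.0009) bottom 0.0535 (0.0019)
scene 8 top-.17 0.2388 (0.0000) bottom 0.2150 (0.0005)
side 0 top-.17 0.0639 (0.0002) bottom 0.0445 (0.0028)
side 8 top-.17 0.2215 (0.0000) bottom 0.2145 (0.0002)
dropper_bottle_c [ 0.484 -0.162  0.052]
rock_c [ 0.519 -0.485  0.027]
dish_c [ 0.421 -0.452  0.015]
dropper_bottle_c [ 0.486 -0.143  0.045]
rock_c [ 0.53  -0.468  0.024]
dish_c [ 0.426 -0.439  0.016]
```

View pics/c8.png

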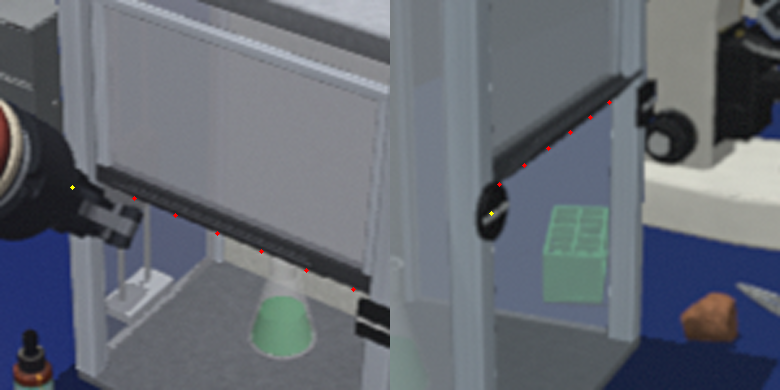

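The red dots, which mark z = 0.215, lie on the dark rail's lower edge in both views. The yellow dot sits on the round marker's line in the side view. The bystanders haven't moved and the hand is clear.

```bash
python3 -c "
from bench import robot; print(robot.finish_job())"
```

```text
the job is handed in; nothing more can be done
None
```

I pushed the window up from under its lip until its lower edge was at about 0.215 m, level with the round marker's line to within about 3 mm. The bottle, rock and dish were where they started when I checked them again, and the flask was never approached. The hand is clear and the job is handed in, but no verdict came back.

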